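# Build up the slab stack, then raise the mallet ready to tap it

## Robot

A 6-joint arm with a two-finger parallel gripper is mounted at the origin on the work surface. World frame = base frame: x ahead of the robot, y to its left, z up, the work surface at z = 0. Lengths are in m, angles in rad, forces in N, time in s.
With the tool pointing down it reaches from about 0.4 to 0.825 m from the base axis. Payload 7 kg.
Tool frame: the origin (TCP) lies on the centre line of the jaws, within the pads' length; the fingertips stand 17 mm ahead of it and the grasp point (between the pads) lies 2 mm behind it; z points along the fingers, y is the line along which they close (so a half turn about z gives the same grasp; the last joint's range is limited). The gripper opens to 85 mm and grips with 20 to 120 N. Pads are 22 mm wide; open, the fingers measure 114 mm over their backs; the gripper's body (76 mm by 85 mm) begins 54 mm behind the grasp point. The pads swing forward as they close: fully open they stand 13 mm farther back than shut.
Start: joints at [-0.904, 0.359, 0.012, 0, -1.224, -0.288], TCP at [0.25, -0.627, 0.248] pointing down, gripper open.
Joint ranges: [-3.07, 3.07], [-1.43, 2.12], [-1.02, 1.25], [-3.03, 1.67], [-3.05, -0], [-3.03, 3.03]. Speed limits (rad/s): [2.39, 2.39, 3.01, 3.14, 3.14, 3.14].

## Interface

Orientations are given as a rotation vector (axis times angle).
In Python, from rig import bot gives the robot as it stands. The module is installed in compiled form; this text tells all that it offers.
- The arm moves only by the shell command python3 -m inch 'ROWS' [FORCE]. ROWS is JSON, a list that holds one entry, the list of rows, each a list of 7 numbers: the shift along the tool's x, y, z scaled (see below), then the turn, a rotation vector about the tool's x, y, z scaled (see below), then the gripper's target within -1 to 1 (shut at 1, half-way at 0, fully open at -1). A call has 1 to 12 rows; each row shifts and turns the commanded pose from where the row before left it, along the tool's axes as they then stand; what a row does not reach is not made up. The controller multiplies each number of a shift by 0.025 m and each number of a turn by 10 degrees. A row lasts 1/8 s, in which the tool goes at most 62.5 mm and 10.7 degrees, less where a joint would pass 70% of its speed; a pose out of reach is approached as far as the arm can. A call with a number of a shift or a turn outside -1 to 1 is refused whole. A call with a gripper value outside its range is refused whole. The fingers move at their own pace and stop on an object; FORCE is the grip in N (left out, the last holds). Time passes only in rows, so rows that do not move let the fingers close. It gives the time, the measured TCP pose, the force, the opening and the grip force at its end, in the units of the state.
- bot.observe(): the state, without advancing time (a new reading comes with each control period).
- bot.snapshot(name): name is "side" or "top" or "wrist"; returns a dict with "frame" (420x560x3 uint8, red, green, blue), "fx", "fy", "cx", "cy" (pixels), "k1" (the pictures are not rectified: a ray, as slopes to the right and down, at radius r is drawn at 1 + k1 r^2 times it, then the intrinsics apply), "eye" and "rotation" of the camera in the world. Camera axes: x right, y down, z forward; pixel columns grow to the right and rows downward; lengths in m; the calibration is good to about 2 mm. A picture is of the moment at which its call begins. There is no depth.
- bot.sign_off(): hands the job in; it is judged then, once.
The state is a dict: "time_s": time; "q": joint angles; "joint_vel": joint speeds; "tau": joint torques, N m; "ee_pos": TCP position; "orientation": TCP orientation; "contact_force": force on the tool from outside, world axes, zero at the start; "torque": the same for the moment, N m; "grip_width": finger opening in m; "finger_force": force on a finger pad.
Only numpy, scipy, OpenCV 4.12 (cv2) and the standard library are available. Lean on these libraries where they do the work, as an engineer would, in place of code of your own. Each camera call takes 0.05 s, during which the arm holds its last target. There are 200 camera calls.

## Task

Lay the red separator sheet squarely on the pale slab that lies on the green base, then set the dark slab squarely on top of the sheet, releasing each gently. Then draw the mallet out of its slanted holder, turn it until the handle is level and a striking face points straight down, and finish while you keep holding it there, motionless, its head over the middle of the stack, about a hand's breadth above and not touching it. Do not shift the stack or disturb the other things on the bench.

Things in the scene. Friction and masses are not known exactly. Their poses are not given: they have to be found in the camera images.
- bottom_slab: the slab already in the stack: pale beech; 50 (x) x 150 (y) x 36 (z) mm. Origin at its centre, y along its length, z up. Loose, about 0.19 kg; lies on the bearers of stack_base with its underside 24 mm above the bench
- stack_base: fixed green-painted base of the stack: plank 100 (x) x 190 (y) x 10 mm with two green cross bearers at y = +-60 mm, tops 24 mm above the bench. Origin at the centre of its underside, on the bench
- separator: the red separator sheet, rigid, 62 (x) x 170 (y) x 6 (z) mm, about 0.045 kg. Origin at its centre, y along its length. Lies flat on the bearers of sheet_rest, underside 32 mm above the bench; under its middle, between the bearers, 22 mm are free above the plank for fingertips. Take it across its 62 mm width at the middle. Fingertips reaching a few mm under it pass beside the narrower slab when it is laid down
- next_slab: the next slab to stack, of dark brown wood: 50 (x) x 150 (y) x 36 (z) mm, about 0.19 kg. Origin at its centre, y along its length. Lies on the bearers of slab_rest, underside 32 mm above the bench. Take it across its 50 mm width at the middle, with the fingertips no lower than its underside, else they meet the wider sheet when it is set down
- sheet_rest: fixed rest of the separator: plank 100 (x) x 190 (y) x 10 mm with two pale cross bearers 46 (x) x 22 (y) mm at y = +-60 mm, tops 32 mm above the bench. Origin at the centre of its underside. It and slab_rest may have exchanged places
- slab_rest: fixed rest of the next slab, same as sheet_rest
- holder: fixed slanted grey pocket of the mallet on a dark grey foot 170 x 110 mm. Origin on the bench under the pocket; the pocket opens upward and towards +x, at 45 degrees, and its walls (8 mm thick) enclose the lower 36 mm of the mallet head with 6 mm play in all. It must be drawn out about 40 mm along the handle's direction before it is free
- mallet: joiner's mallet, about 0.28 kg. Origin at the centre of its head: a block 56 (x) x 50 (y) x 96 (z) mm whose two dark striking faces lie at z = +-48 mm. The handle runs from the head along +x to x = 188 mm and is 26 (y) x 30 (z) mm in section. In the holder +x slants up at 45 degrees away from the robot and z leans 45 degrees back towards it, so that with the handle turned level z is vertical. The centre of mass is about 35 mm from the origin along +x
- mallet_grip (a point): a point on the handle's axis at x = 80 mm of the mallet, a good place to hold it: take the 26 mm width (along the mallet's y), fingers coming along the mallet's -z, straight down, or anywhere between
- glue: white glue bottle with red cap, 56 across, 150 tall (mm), a bystander; leave it where it is
- mug: blue mug, 76 across, 90 tall (mm), a bystander; leave it where it is
- offcut: yellow sanding block, 50 x 70 x 30 (mm), a bystander; leave it where it is
- brush: bench brush lying down, a bystander; leave it where it is
- bowl: wooden bowl, 110 across, 45 tall (mm), a bystander; leave it where it is
- tin: tin with green label, 60 across, 80 tall (mm), a bystander; leave it where it is
- turned_handle: loose turned wooden handle lying flat, 28 thick, 160 long (mm), a bystander; leave it where it is
There are look-alikes about, which are no part of the job. What is meant by the next_slab is not pink, and is the larger of those in its own colour.

How it is judged:
By the outcome, as a careful person would: the job done as asked, in the order asked, and still so for the second after the job is handed in, while the arm keeps its last pose, push and grip.
It also fails if it takes over 62 s, if anything falls off the work surface, if the arm or the gripper's body presses on something with over 40 N, if the wrist force passes 120 N, or if a joint passes its speed limit or range.

## Working session

There is one attempt and no reset: what is moved stays moved. The work goes in short steps, Python scripts to look and compute and a shell command to move; the robot and the scene stay as the last step left them, time stands still between calls to the robot, and variables do not carry over. Pictures are saved under pics/ and viewed, at most 10 in all, crops included, and the job is handed in when it is done.

```bash
mkdir -p pics
cat > h.py <<'E'
import numpy as np, cv2
from rig import bot
from scipy.spatial.transform import Rotation as R
def snap(n,f=None):
    s=bot.snapshot(n)
    if f: cv2.imwrite('pics/'+f,s['frame'][:,:,::-1])
    s['K']=np.array([[s['fx'],0,s['cx']],[0,s['fy'],s['cy']],[0,0,1.]])
    s['eye']=np.array(s['eye']); r=np.array(s['rotation']); s['rot']=r if r.shape==(3,3) else R.from_rotvec(r).as_matrix()
    return s
def rays(s,px):
    u=cv2.undistortPoints(np.array(px,float).reshape(-1,1,2),s['K'],np.array([s['k1'],0,0,0.])).reshape(-1,2)
    return np.c_[u,np.ones(len(u))]@s['rot'].T
def onplane(s,px,z):
    d=rays(s,px); return s['eye']+d*((z-s['eye'][2])/d[:,2])[:,None]
def proj(s,P):
    c=(np.atleast_2d(P)-s['eye'])@s['rot']; x=c[:,:2]/c[:,2:]; x=x*(1+s['k1']*(x**2).sum(1,keepdims=True))
    return x*[s['fx'],s['fy']]+[s['cx'],s['cy']]
E
python3 - <<'E'
from h import *
for n in ('top','side'):
    s=snap(n,n+'0.png'); print(n,s['eye'],s['rotation'],s['fx'],s['k1'],s['cx'],s['cy'])
print(bot.observe())
E
```

```text
top [ 0.42238801 -0.0811633   1.55927918] [-2.16942717  2.19439912 -0.03272201] 501.7394754616711 -0.15567850748377743 281.0665018197713 210.11279059940026
side [-0.18469845  0.81562444  1.23362816] [-0.90134696  2.54285603 -1.05012182] 518.528852540312 -0.19484794975207995 278.631725770915 214.89492587707326
{'time_s': 0.1, 'q': array([-9.03899742e-01,  3.59311479e-01,  1.11561238e-02, -3.27675347e-04,
       -1.22409314e+00, -2.88113370e-01]), 'joint_vel': array([ 0.00127611, -0.0027247 ,  0.00097784,  0.00115943,  0.00056727,
       -0.00073897]), 'tau': array([-1.30312346e-03, -5.84763479e+01,  2.94111031e+01,  6.95462510e+00,
       -3.12901509e-03, -1.96156469e-05]), 'ee_pos': array([ 0.24945098, -0.62677999,  0.2474588 ]), 'orientation': array([ 5.91194310e-01, -3.08506319e+00, -2.24804389e-03]), 'contact_force': array([0.94567387, 0.7340166 , 0.72912244]), 'torque': array([-0.00754332,  0.01714883,  0.02218191]), 'finger_force': 0.0, 'grip_width': 0.08553096274622628}
```

View pics/top0.png

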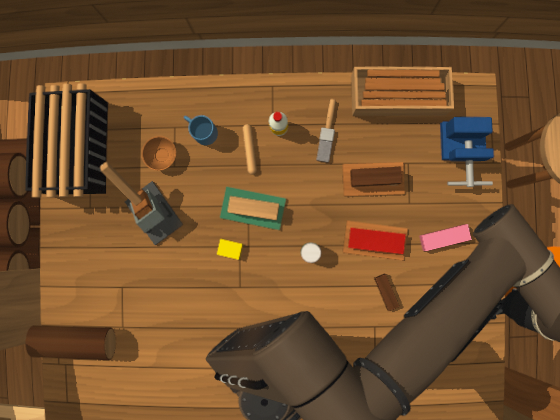

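View pics/side0.png

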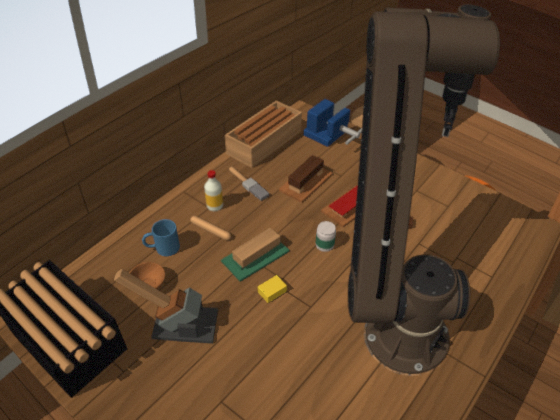

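The top view (up = +x, left = +y) shows the pale slab on green at (253,208), the dark slab on its rest at (375,177) and the red sheet at (377,241). The mallet is in its holder at (150,212), with its handle end at (108,170). The look-alikes are the pink slab (446,237) and the small brown block (388,292). The side view agrees.

Run:
```python
from h import *
for n in ('top','side'):
    s=snap(n); hsv=cv2.cvtColor(s['frame'],cv2.COLOR_RGB2HSV)
    if n=='top':
        boxes={'red':(340,220,412,262),'dark':(343,165,405,190),'pale':(225,192,283,225),'green':(215,183,292,235),'darkrest':(338,158,410,200),'redrest':(338,218,412,264)}
        for (x,y) in [(253,208),(375,177),(377,241),(253,196),(262,221),(347,172),(347,188),(225,200),(282,215),(145,205),(112,172),(160,205),(345,240)]: print((x,y),hsv[y,x])
        Z={'red':.038,'dark':.068,'pale':.060,'green':.010}
    rng={'red':((170,150,60),(180,255,255),(0,200,60),(5,255,255)),'dark':((0,40,15),(20,255,85)),'pale':((8,60,150),(25,190,255)),'green':((55,60,30),(95,255,255))}
    if n=='side':break
    for k in Z:
        r=rng[k]; m=cv2.inRange(hsv,r[0],r[1])
        if len(r)>2: m|=cv2.inRange(hsv,r[2],r[3])
        b=boxes[k]; w=np.zeros_like(m); w[b[1]:b[3],b[0]:b[2]]=m[b[1]:b[3],b[0]:b[2]]
        c=max(cv2.findContours(w,0,2)[0],key=cv2.contourArea).reshape(-1,2)
        P=onplane(s,c,Z[k])[:,:2]*1000
        rc=cv2.minAreaRect(P.astype(np.float32)); print(k,rc,'\n',cv2.boxPoints(rc).round().tolist())
big=cv2.resize(snap('top')['frame'][150:270,90:420],None,fx=2.4,fy=2.4,interpolation=2); cv2.imwrite('pics/c1.png',big[:,:,::-1])
```

```text
(253, 208) [ 16 144 204]
(375, 177) [ 12 173  96]
(377, 241) [  2 227 185]
(253, 196) [ 70 115 122]
(262, 221) [ 70 114 128]
(347, 172) [ 13 181 175]
(347, 188) [ 13 178 166]
(225, 200) [ 71 118 127]
(282, 215) [37 84 70]
(145, 205) [ 13 181 134]
(112, 172) [ 15 143 127]
(160, 205) [30 27 48]
(345, 240) [ 14 179 161]
red ((409.1169738769531, -333.06890869140625), (168.8885955810547, 61.058189392089844), 82.56627655029297) 
 [[368.0, -413.0], [428.0, -421.0], [450.0, -253.0], [390.0, -245.0]]
dark ((577.0281982421875, -330.21441650390625), (5.007076263427734, 144.99241638183594), 2.575471878051758) 
 [[571.0, -258.0], [578.0, -403.0], [583.0, -403.0], [576.0, -258.0]]
pale ((512.618408203125, 40.212127685546875), (148.4151153564453, 48.61384582519531), 80.29055786132812) 
 [[476.0, -29.0], [524.0, -37.0], [549.0, 109.0], [501.0, 117.0]]
green ((514.6937866210938, 44.989173889160156), (188.4600372314453, 98.0213394165039), 77.91219329833984) 
 [[447.0, -37.0], [543.0, -57.0], [582.0, 127.0], [487.0, 147.0]]
```

View pics/c1.png

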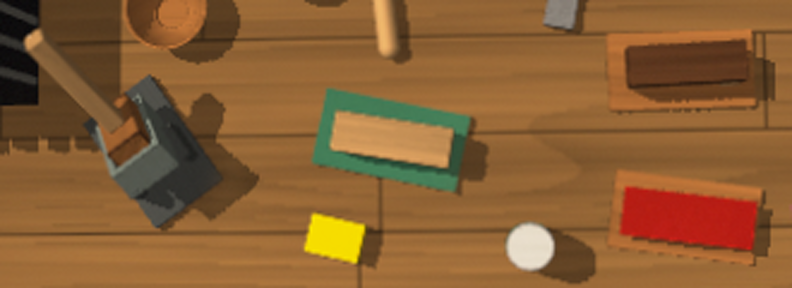

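The crop shows the sheet, the dark slab with its shadow on the lower side, and the mallet's handle leaning up and left out of the pocket. Next I'll measure the dark slab and the mallet's handle axis.

Run:
```python
from h import *
s=snap('top'); hsv=cv2.cvtColor(s['frame'],cv2.COLOR_RGB2HSV)
print(hsv[160:200:2,375].tolist()); print(hsv[177,338:412:3].tolist())
t=snap('side')
a=cv2.resize(s['frame'][150:250,90:190],(395,395),interpolation=2); b=cv2.resize(t['frame'][255:355,105:235],(400,308),interpolation=2)
im=np.zeros((400,800,3),np.uint8); im[:395,:395]=a; im[:308,400:]=b; cv2.imwrite('pics/c2.png',im[:,:,::-1])
```

```text
[[15, 164, 160], [15, 165, 159], [13, 180, 191], [13, 176, 181], [12, 173, 103], [11, 171, 94], [11, 174, 97], [12, 173, 87], [12, 176, 90], [11, 172, 98], [12, 170, 96], [11, 171, 100], [12, 171, 61], [13, 177, 104], [13, 178, 102], [13, 177, 98], [14, 180, 173], [13, 178, 168], [15, 160, 116], [15, 164, 154]]
[[15, 163, 158], [15, 163, 158], [14, 179, 178], [14, 180, 177], [13, 178, 142], [11, 167, 93], [11, 173, 93], [12, 175, 92], [12, 175, 93], [12, 170, 93], [12, 174, 94], [11, 169, 95], [12, 166, 95], [12, 171, 94], [12, 171, 97], [11, 166, 97], [12, 173, 99], [12, 173, 99], [11, 170, 99], [13, 174, 98], [10, 170, 99], [12, 172, 86], [14, 166, 97], [16, 164, 87], [15, 164, 92]]
```

View pics/c2.png

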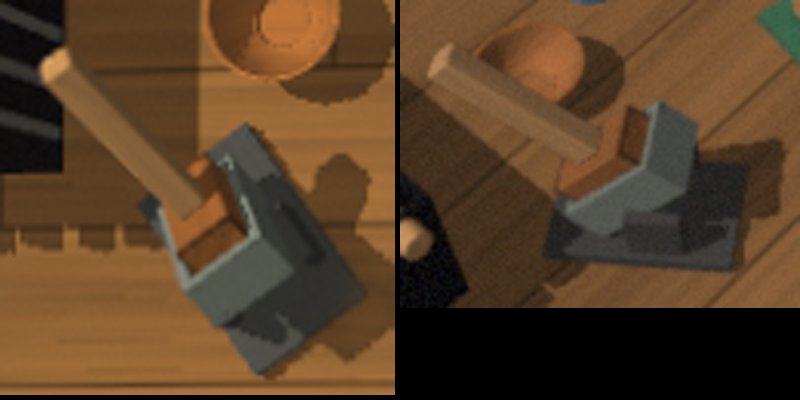

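The mallet's pocket opens up and left (world +x, +y). The handle axis runs about (104,165)→(139,203) in the top view and (119,274)→(167,302) in the side view. I'll get a rough 3D estimate, write a move planner, and take a wrist view over the sheet.

```bash
cat >> h.py <<'E'
def plan(pos,yaw=None,Rt=None):
    """needed turn (10 deg units, tool axes) and shift (25 mm units) in the tool axes before and after the turn; yaw = world angle of tool y (deg), tool down"""
    o=bot.observe(); R0=R.from_rotvec(o['orientation'])
    if Rt is None:
        a=np.radians(yaw); c=[]
        for a in (a,a+np.pi):
            y=np.array([np.cos(a),np.sin(a),0]); z=np.array([0,0,-1.]); c.append(R.from_matrix(np.c_[np.cross(y,z),y,z]))
        Rt=min(c,key=lambda r:(R0.inv()*r).magnitude())
    rv=(R0.inv()*Rt).as_rotvec(degrees=True)/10
    d=np.array(pos)-o['ee_pos']
    print('t',round(o['time_s'],2),'pos',o['ee_pos'].round(4),'q',o['q'].round(2),'w',round(o['grip_width'],4),'f',round(o['finger_force'],1),'F',o['contact_force'].round(1))
    print('turn',rv.round(2),'shift now',(R0.inv().apply(d)/.025).round(2),'shift after turn',(Rt.inv().apply(d)/.025).round(2))
def line3(s,p,t,q):
    """3D line seen as pixel line p (2 pts) in s and q in t"""
    a=rays(s,p); b=rays(t,q); n1=np.cross(*a); n2=np.cross(*b)
    n1/=np.linalg.norm(n1); n2/=np.linalg.norm(n2); d=np.cross(n1,n2); d/=np.linalg.norm(d)
    P=np.linalg.lstsq(np.array([n1,n2,d]),np.array([n1@s['eye'],n2@t['eye'],0]),rcond=None)[0]
    return P,d
def along(P,d,s,px):
    r=rays(s,[px])[0]; A=np.c_[d,-r]; u=np.linalg.lstsq(A,s['eye']-P,rcond=None)[0]; return P+d*u[0]
E
python3 - <<'E'
from h import *
s=snap('top');t=snap('side')
P,d=line3(s,[(104.2,165.2),(138.6,203.2)],t,[(118.6,273.9),(166.7,302.1)])
if d[2]<0:d=-d
e1=along(P,d,s,(104.2,165.2));e2=along(P,d,t,(118.6,273.9))
print('dir',d,'yaw',np.degrees(np.arctan2(d[1],d[0])),'elev',np.degrees(np.arcsin(d[2])),'end',e1,e2,'head',e1-.188*d,e2-.188*d)
plan((.409,-.333,.2),-7.4)
w=snap('wrist','w0.png');print(w['eye'],w['rot'].round(3),w['fx'])
E
```

```text
dir [0.60886854 0.40020082 0.68492219] yaw 33.316361764049546 elev 43.229488472339604 end [0.62735845 0.44337272 0.21137403] [0.62646446 0.44278511 0.21036836] head [0.51289116 0.36813497 0.08260865] [0.51199717 0.36754736 0.08160299]
t 0.45 pos [ 0.2496 -0.6271  0.2482] q [-0.9   0.36  0.01 -0.   -1.22 -0.29] w 0.0854 f 0.0 F [-0.1  0.  -0.2]
turn [ 0.    0.   -6.09] shift now [-10.28   8.57   1.93] shift after turn [-12.49  -4.81   1.93]
[ 0.17435414 -0.65757358  0.37464047] [[-0.37   0.881  0.294]
 [ 0.929  0.351  0.118]
 [ 0.001  0.317 -0.948]] 324.5165790350549
```

```bash
python3 -m inch '[[[0,0,0.25,0,0,-0.87,-1],[0,0,0.25,0,0,-0.87,-1],[0,0,0.25,0,0,-0.87,-1],[0,0,0.25,0,0,-0.87,-1],[0,0,0.25,0,0,-0.87,-1],[0,0,0.25,0,0,-0.87,-1],[0,0,0.25,0,0,-0.87,-1]]]'; python3 -m inch '[[[-1,-0.39,0,0,0,0,-1],[-1,-0.39,0,0,0,0,-1],[-1,-0.39,0,0,0,0,-1],[-1,-0.39,0,0,0,0,-1],[-1,-0.39,0,0,0,0,-1],[-1,-0.39,0,0,0,0,-1],[-1,-0.39,0,0,0,0,-1],[-1,-0.39,0,0,0,0,-1],[-1,-0.39,0,0,0,0,-1],[-1,-0.39,0,0,0,0,-1],[-1,-0.39,0,0,0,0,-1],[-1,-0.39,0,0,0,0,-1]]]'
python3 - <<'E'
from h import *
plan((.409,-.333,.2),-7.4)
w=snap('wrist','w1.png');print(w['eye'],w['rot'].round(3),w['fx'])
E
```

```text
time_s: 1.38
ee_pos: [0.2496, -0.6271, 0.2044]
orientation: [-2.079, 2.355, -0.0]
contact_force: [0.4, -0.2, -0.7]
grip_width: 0.0855
finger_force: 0.0
time_s: 2.88
ee_pos: [0.4047, -0.3439, 0.2048]
orientation: [-2.073, 2.36, -0.001]
contact_force: [-0.6, -0.6, 0.5]
grip_width: 0.0853
finger_force: 0.0
t 2.88 pos [ 0.4047 -0.3439  0.2048] q [-0.33  0.16 -0.37  0.   -1.05  0.21] w 0.0853 f 0.0 F [-0.6 -0.6  0.5]
turn [-0. -0.  0.] shift now [-0.46 -0.12  0.19] shift after turn [-0.46 -0.12  0.19]
[ 0.39440405 -0.42488822  0.33121159] [[-0.992  0.121  0.042]
 [ 0.128  0.941  0.314]
 [-0.001  0.317 -0.948]] 324.5165790350549
```

View pics/w1.png

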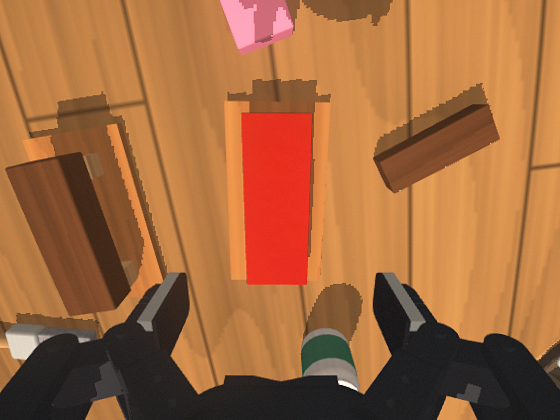

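The wrist view shows the red sheet at (242–312, 113–284) and the dark slab's top face at about (8–120, 155–313). The tin sits at the bottom, (330,350). I'll measure the sheet and the slab here.

Run:
```python
from h import *
w=snap('wrist'); hsv=cv2.cvtColor(w['frame'],cv2.COLOR_RGB2HSV)
m=cv2.inRange(hsv,(172,170,120),(180,255,255))|cv2.inRange(hsv,(0,190,120),(6,255,255)); m[:,:200]=0; m[:60]=0;m[300:]=0
c=max(cv2.findContours(m,0,2)[0],key=cv2.contourArea).reshape(-1,2)
rc=cv2.minAreaRect((onplane(w,c,.038)[:,:2]*1000).astype(np.float32));print('red',rc)
print(proj(w,[(.409,-.333,.038)]))
print(hsv[235,0:180:6].tolist())
# dark slab corners by eye from the picture, then top face
q=onplane(w,[(8,168),(80,154),(120,302),(73,314)],.068)*1000; print(q.round(1)[:,:2].tolist())
# dark in top view
s=snap('top'); g=cv2.cvtColor(s['frame'],cv2.COLOR_RGB2HSV); m=cv2.inRange(g,(9,140,80),(13,190,112)); b=np.zeros_like(m); b[160:183,343:408]=m[160:183,343:408]; b=cv2.morphologyEx(b,cv2.MORPH_OPEN,np.ones((3,3)))
c=max(cv2.findContours(b,0,2)[0],key=cv2.contourArea).reshape(-1,2)
rc=cv2.minAreaRect((onplane(s,c,.068)[:,:2]*1000).astype(np.float32));print('dark',rc)
```

```text
red ((410.6569519042969, -333.0711975097656), (169.02981567382812, 61.8934211730957), 82.41040802001953)
[[279.06220697 203.72838217]]
[[14, 160, 186], [15, 161, 188], [14, 160, 191], [14, 161, 185], [15, 159, 178], [14, 163, 183], [12, 171, 118], [12, 172, 126], [11, 164, 131], [11, 164, 118], [11, 170, 117], [12, 168, 126], [11, 167, 125], [10, 168, 126], [12, 170, 132], [12, 155, 64], [12, 171, 64], [13, 164, 67], [10, 161, 68], [13, 170, 135], [13, 168, 123], [12, 168, 138], [12, 171, 130], [13, 171, 131], [13, 179, 222], [12, 174, 186], [14, 160, 129], [14, 161, 197], [14, 161, 206], [14, 162, 203]]
[[630.5, -402.9], [564.3, -405.6], [571.6, -263.9], [622.8, -255.8]]
dark ((607.1976318359375, -332.46343994140625), (154.34378051757812, 45.31964874267578), 89.42168426513672)
```

```bash
python3 -m inch '[[[-0.46,-0.15,0.3,0,0,0,-1],[0,0,0.9,0,0,0,-1],[0,0,0.9,0,0,0,-1],[0,0,0.9,0,0,0,-1],[0,0,0.9,0,0,0,-1],[0,0,0.9,0,0,0,-1],[0,0,0.4,0,0,0,-1],[0,0,0,0,0,0,-1]]]' 25
python3 - <<'E'
from h import *
plan((.410,-.333,.036),-7.6)
E
```

```text
time_s: 4.03
ee_pos: [0.409, -0.3337, 0.0739]
orientation: [2.073, -2.36, -0.002]
contact_force: [0.1, -0.8, 0.1]
grip_width: 0.0852
finger_force: 0.0
t 4.03 pos [ 0.409  -0.3337  0.0739] q [-0.31  0.3  -0.53  0.   -0.74  0.18] w 0.0852 f 0.0 F [ 0.1 -0.8  0.1]
turn [0.01 0.   0.02] shift now [-0.03 -0.04  1.52] shift after turn [-0.03 -0.04  1.52]
```

```bash
python3 -m inch '[[[-0.03,-0.04,0.5,0,0,0,-1],[0,0,0.5,0,0,0,-1],[0,0,0.5,0,0,0,-1],[0,0,0,0,0,0,0.6],[0,0,0,0,0,0,0.6],[0,0,0,0,0,0,0.6],[0,0,0,0,0,0,0.6],[0,0,0,0,0,0,0.6],[0,0,0,0,0,0,0.6]]]' 30
python3 - <<'E'
from h import *
plan((.410,-.333,.036),-7.6)
E
```

```text
time_s: 5.15
ee_pos: [0.4105, -0.3332, 0.0371]
orientation: [-2.074, 2.36, -0.0]
contact_force: [-0.3, -0.6, -0.8]
grip_width: 0.0612
finger_force: 32.6
t 5.15 pos [ 0.4105 -0.3332  0.0371] q [-0.31  0.36 -0.56  0.   -0.65  0.18] w 0.0612 f 32.6 F [-0.3 -0.6 -0.8]
turn [-0.   -0.    0.02] shift now [-0.    0.02  0.04] shift after turn [-0.    0.02  0.04]
```

```bash
python3 -m inch '[[[0,0,-0.3,0,0,0,0.6],[0,0,-0.7,0,0,0,0.6],[0,0,-1,0,0,0,0.6],[0,0,-1,0,0,0,0.6],[0,0,-1,0,0,0,0.6],[0,0,-1,0,0,0,0.6],[0,0,-0.6,0,0,0,0.6]]]'
python3 - <<'E'
from h import *
plan((.5126,.0402,.2),-9.7)
t=snap('side'); g=cv2.cvtColor(t['frame'],cv2.COLOR_RGB2HSV)
s=snap('top'); h=cv2.cvtColor(s['frame'],cv2.COLOR_RGB2HSV)
print('top',h[188:232:2,253].tolist(),h[208,218:290:3].tolist())
crop=t['frame'][220:285,215:295]; A=cv2.resize(crop,(400,325),interpolation=2); B=cv2.resize(s['frame'][180:240,215:295],(400,300),interpolation=2)
im=np.zeros((330,800,3),np.uint8); im[:325,:400]=A; im[:300,400:]=B; cv2.imwrite('pics/c3.png',im[:,:,::-1])
E
```

```text
time_s: 6.02
ee_pos: [0.4108, -0.3333, 0.1788]
orientation: [-2.073, 2.359, -0.003]
contact_force: [0.7, -0.1, -1.3]
grip_width: 0.0609
finger_force: 32.7
t 6.03 pos [ 0.4108 -0.3333  0.1788] q [-0.31  0.18 -0.41  0.   -0.98  0.18] w 0.0609 f 32.7 F [ 0.7 -0.1 -1.3]
turn [-0.01 -0.    0.23] shift now [-15.34  -2.12  -0.85] shift after turn [-15.41  -1.5   -0.85]
top [[15, 162, 159], [15, 164, 165], [59, 82, 124], [70, 115, 126], [70, 116, 125], [70, 118, 128], [16, 144, 200], [16, 145, 207], [15, 144, 209], [16, 143, 203], [16, 144, 209], [16, 144, 209], [16, 146, 219], [16, 143, 224], [18, 130, 141], [71, 116, 81], [70, 113, 133], [71, 117, 131], [47, 85, 120], [15, 162, 153], [15, 162, 154], [15, 163, 156]] [[15, 161, 154], [23, 118, 128], [70, 115, 129], [40, 84, 139], [16, 143, 212], [16, 145, 213], [15, 145, 210], [16, 145, 211], [16, 144, 215], [16, 143, 210], [16, 144, 211], [16, 143, 210], [16, 143, 208], [16, 144, 206], [15, 144, 204], [16, 145, 201], [15, 145, 199], [15, 144, 200], [15, 143, 198], [16, 142, 197], [19, 118, 104], [68, 100, 82], [20, 128, 80], [15, 162, 115]]
```

View pics/c3.png

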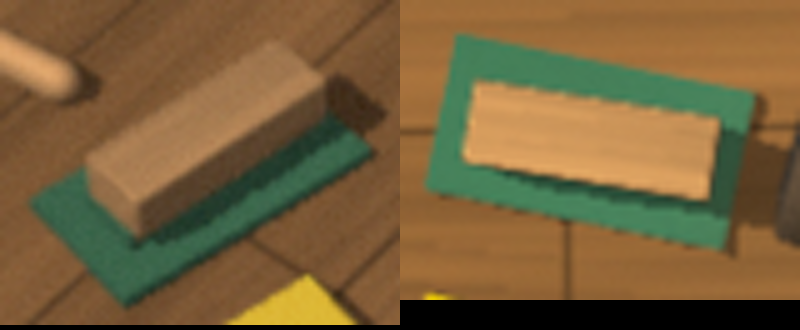

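The crops show the pale slab's top face clearly. Its corners are about (230,196), (279,203), (277,220), (228,212) in the top view. In the side crop they are (85,155), (272,40), (326,85), (137,205). The slab is turned slightly relative to the base.

Run:
```python
from h import *
s=snap('top'); t=snap('side')
f=lambda X,o:(np.array(X,float)+.5)/5-.5+o
a=onplane(s,f([(75,80),(319,117),(309,200),(63,160)],(215,180)),.06)*1000
b=onplane(t,f([(85,155),(272,40),(326,85),(137,205)],(215,220)),.06)*1000
for p in (a,b): print(p.round(1)[:,:2].tolist(),p.mean(0).round(1),cv2.minAreaRect(p[:,:2].astype(np.float32)))
h=cv2.cvtColor(s['frame'],cv2.COLOR_RGB2HSV); m=cv2.inRange(h,(12,110,165),(19,160,255)); k=np.zeros_like(m); k[188:232,220:285]=m[188:232,220:285]
c=max(cv2.findContours(k,0,2)[0],key=cv2.contourArea).reshape(-1,2); print(cv2.minAreaRect((onplane(s,c,.06)[:,:2]*1000).astype(np.float32)))
ys,xs=np.nonzero(k); P=onplane(s,np.c_[xs,ys],.06)[:,:2]*1000; ev=np.linalg.eigh(np.cov(P.T)); print('pca',P.mean(0),np.degrees(np.arctan2(ev[1][1,1],ev[1][0,1])),np.sqrt(12*ev[0]))
```

```text
[[549.8, 109.5], [525.6, -37.3], [475.9, -30.8], [501.7, 117.0]] [513.3  39.6  60. ] ((512.89306640625, 39.366336822509766), (150.42333984375, 50.085548400878906), 80.6369857788086)
[[551.3, 110.4], [525.1, -33.1], [475.4, -24.9], [501.6, 119.7]] [513.3  43.   60. ] ((513.3734130859375, 42.89313888549805), (146.90036010742188, 50.615806579589844), 79.72994995117188)
((512.4547729492188, 39.989646911621094), (147.92098999023438, 47.92296600341797), 80.29105377197266)
pca [512.63321731  39.55038652] 80.86037525380497 [ 49.8048401  148.32427987]
```

```bash
python3 -m inch '[[[-0.4,0,0,0,0,0.21,0.6],[-0.97,-0.1,0,0,0,0,0.6],[-0.97,-0.1,0,0,0,0,0.6],[-0.97,-0.1,0,0,0,0,0.6],[-0.97,-0.1,0,0,0,0,0.6],[-0.97,-0.1,0,0,0,0,0.6],[-0.97,-0.1,0,0,0,0,0.6],[-0.97,-0.1,0,0,0,0,0.6],[-0.97,-0.1,0,0,0,0,0.6],[-0.97,-0.1,0,0,0,0,0.6],[-0.97,-0.1,0,0,0,0,0.6],[-0.97,-0.1,0,0,0,0,0.6]]]'; python3 -m inch '[[[-0.97,-0.1,0,0,0,0,0.6],[-0.97,-0.1,0,0,0,0,0.6],[-0.97,-0.1,0.4,0,0,0,0.6],[-0.9,-0.1,0.9,0,0,0,0.6],[-0.3,-0.05,0.9,0,0,0,0.6],[0,0,0,0,0,0,0.6],[0,0,0,0,0,0,0.6]]]'
python3 - <<'E'
from h import *
plan((.513,.041,.0656),-9.6)
E
```

```text
time_s: 7.72
ee_pos: [0.4824, -0.064, 0.1758]
orientation: [2.028, -2.396, -0.002]
contact_force: [-0.2, 0.2, -0.7]
grip_width: 0.0611
finger_force: 32.7
time_s: 8.6
ee_pos: [0.5109, 0.0345, 0.1221]
orientation: [2.029, -2.397, -0.0]
contact_force: [-0.0, 0.0, 0.0]
grip_width: 0.0609
finger_force: 32.9
t 8.6 pos [0.5109 0.0345 0.1221] q [ 0.45  0.22 -0.51  0.   -0.84 -0.62] w 0.0609 f 32.9 F [-0.  0.  0.]
turn [ 0.   -0.    0.01] shift now [-0.27 -0.04  2.26] shift after turn [-0.27 -0.04  2.26]
```

```bash
python3 -m inch '[[[-0.27,-0.04,0.5,0,0,0,0.6],[0,0,0.6,0,0,0,0.6],[0,0,0.5,0,0,0,0.6],[0,0,0.3,0,0,0,0.6],[0,0,0.2,0,0,0,0.6],[0,0,0.1,0,0,0,0.6],[0,0,0,0,0,0,0.6]]]'
python3 - <<'E'
from h import *
plan((.513,.041,.0656),-9.6)
for n in('wrist',):
    snap(n,'w2.png')
E
```

```text
time_s: 9.48
ee_pos: [0.5132, 0.0413, 0.0671]
orientation: [-2.03, 2.398, -0.0]
contact_force: [-0.6, -0.3, -0.2]
grip_width: 0.0611
finger_force: 32.9
t 9.47 pos [0.5132 0.0413 0.0671] q [ 0.46  0.3  -0.56  0.   -0.71 -0.63] w 0.0611 f 32.9 F [-0.6 -0.3 -0.2]
turn [-0.    0.    0.01] shift now [0.01 0.   0.06] shift after turn [0.01 0.   0.06]
```

View pics/w2.png

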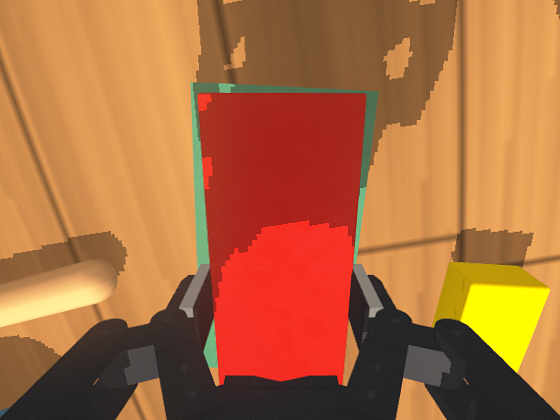

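The sheet (200–365, 93–380) sits over the slab inside the green base. The yellow block and the turned handle are clear of the fingers. I'll lower the last millimetre and release.

```bash
python3 -m inch '[[[0,0,0.05,0,0,0,0.6],[0,0,0,0,0,0,0.6]]]'; python3 -m inch '[[[0,0,0,0,0,0,-0.4],[0,0,0,0,0,0,-0.6],[0,0,0,0,0,0,-0.8],[0,0,0,0,0,0,-0.8],[0,0,-0.3,0,0,0,-0.9],[0,0,-0.8,0,0,0,-1],[0,0,-1,0,0,0,-1],[0,0,-1,0,0,0,-1],[0,0,-1,0,0,0,-1],[0,0,-1,0,0,0,-1]]]'
python3 - <<'E'
from h import *
plan((.595,-.331,.17),0)
w=snap('wrist'); hsv=cv2.cvtColor(w['frame'],cv2.COLOR_RGB2HSV)
m=cv2.inRange(hsv,(172,170,90),(180,255,255))|cv2.inRange(hsv,(0,190,90),(6,255,255))
c=max(cv2.findContours(m,0,2)[0],key=cv2.contourArea).reshape(-1,2)
print(cv2.boundingRect(c),cv2.minAreaRect((onplane(w,c,.066)[:,:2]*1000).astype(np.float32)))
E
```

```text
time_s: 9.78
ee_pos: [0.5131, 0.0413, 0.0659]
orientation: [-2.03, 2.398, -0.0]
contact_force: [-0.6, 0.2, -0.2]
grip_width: 0.0614
finger_force: 32.9
time_s: 11.02
ee_pos: [0.513, 0.0412, 0.1947]
orientation: [-2.03, 2.397, -0.0]
contact_force: [0.4, -0.0, -0.6]
grip_width: 0.0851
finger_force: 0.0
t 11.03 pos [0.513  0.0412 0.1947] q [ 0.46  0.14 -0.41  0.   -1.02 -0.63] w 0.0851 f 0.0 F [ 0.4 -0.  -0.6]
turn [-0.    0.   -0.95] shift now [14.14 -5.69  0.99] shift after turn [14.89 -3.28  0.99]
(241, 99, 82, 197) ((513.4995727539062, 41.51264190673828), (169.3422088623047, 61.622352600097656), 80.23612976074219)
```

The sheet lies at (513.5, 41.5) mm, yaw 80.2°, which matches the slab. Next is the dark slab.

```bash
python3 -m inch '[[[0,0,0,0,0,-0.66,-1],[0,0,0,0,0,-0.66,-1],[1,-0.17,0,0,0,0,-1],[1,-0.17,0,0,0,0,-1],[1,-0.17,0,0,0,0,-1],[1,-0.17,0,0,0,0,-1],[1,-0.17,0,0,0,0,-1],[1,-0.17,0,0,0,0,-1],[1,-0.17,0,0,0,0,-1],[1,-0.17,0,0,0,0,-1],[1,-0.17,0,0,0,0,-1],[1,-0.17,0,0,0,0,-1]]]'; python3 -m inch '[[[1,-0.17,0,0,0,0,-1],[1,-0.17,0,0,0,0,-1],[1,-0.17,0,0,0,0,-1],[1,-0.17,0,0,0,0,-1],[1,-0.17,0,0,0,0,-1],[0,0,0,0,0,0,-1]]]'
python3 - <<'E'
from h import *
plan((.60,-.331,.17),3.7)
w=snap('wrist','w3.png'); print(proj(w,[(.6,-.331,.068)]))
E
```

```text
time_s: 12.58
ee_pos: [0.5718, -0.2063, 0.1937]
orientation: [-2.292, 2.148, -0.0]
contact_force: [0.4, 0.5, 0.6]
grip_width: 0.0855
finger_force: 0.0
time_s: 13.32
ee_pos: [0.6008, -0.3303, 0.193]
orientation: [2.29, -2.15, -0.0]
contact_force: [0.2, 0.3, 0.3]
grip_width: 0.0856
finger_force: 0.0
t 13.32 pos [ 0.6008 -0.3303  0.193 ] q [-0.22  0.41 -0.04  0.   -1.12  0.28] w 0.0856 f 0.0 F [0.2 0.3 0.3]
turn [ 0.   -0.   -0.01] shift now [0.03 0.03 0.92] shift after turn [0.03 0.03 0.92]
[[282.07073484 207.03937687]]
```

View pics/w3.png

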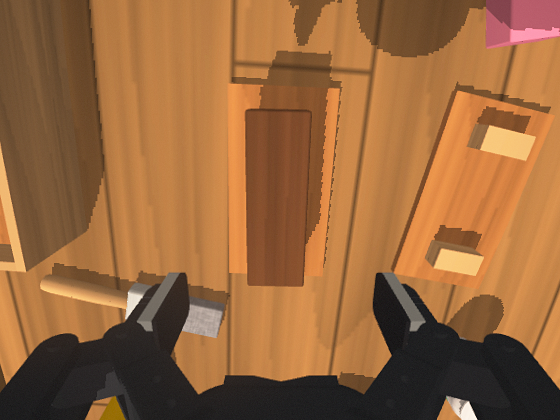

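The dark slab's top face has corners at (246,110), (311,111), (304,286), (247,285). The brush's ferrule corner nearest the left finger is at (228,297). I'll measure both.

Run:
```python
from h import *
w=snap('wrist'); hsv=cv2.cvtColor(w['frame'],cv2.COLOR_RGB2HSV)
q=onplane(w,[(246,110),(311,111),(304,286),(247,285)],.068)*1000; print(q.round(1)[:,:2].tolist(),cv2.minAreaRect(q[:,:2].astype(np.float32)))
print(hsv[200,225:345:5].tolist())
m=cv2.inRange(hsv,(8,140,85),(14,185,160)); k=np.zeros_like(m); k[104:290,240:318]=m[104:290,240:318]; k=cv2.morphologyEx(k,cv2.MORPH_OPEN,np.ones((5,5)))
c=max(cv2.findContours(k,0,2)[0],key=cv2.contourArea).reshape(-1,2)
print(cv2.boundingRect(c),cv2.minAreaRect((onplane(w,c,.068)[:,:2]*1000).astype(np.float32)))
for z in (0,.02,.03): print('brush',onplane(w,[(228,297),(222,337)],z).round(3).tolist())
```

```text
[[631.5, -404.0], [583.3, -406.3], [575.6, -257.8], [626.2, -255.6]] ((604.1647338867188, -330.978759765625), (50.604087829589844, 148.72618103027344), 2.522569417953491)
[[14, 161, 204], [14, 172, 233], [14, 171, 235], [13, 177, 226], [12, 175, 206], [12, 169, 127], [12, 171, 130], [12, 169, 133], [12, 168, 132], [12, 166, 123], [11, 162, 118], [12, 171, 127], [11, 165, 136], [11, 166, 132], [10, 166, 132], [11, 164, 135], [11, 167, 131], [12, 169, 124], [12, 169, 133], [12, 175, 217], [13, 175, 229], [14, 158, 200], [14, 161, 197], [14, 163, 206]]
(245, 104, 73, 182) ((600.2879028320312, -334.069091796875), (58.90066909790039, 153.11410522460938), 2.449087142944336)
brush [[0.653, -0.196, 0.0], [0.66, -0.14, 0.0]]
brush [[0.65, -0.21, 0.02], [0.656, -0.157, 0.02]]
brush [[0.648, -0.217, 0.03], [0.655, -0.165, 0.03]]
```

Run:
```python
from h import *
plan((.604,-.331,.053),2.5)
```

```text
t 13.43 pos [ 0.6006 -0.3288  0.1932] q [-0.22  0.41 -0.04 -0.   -1.12  0.28] w 0.0855 f 0.0 F [-0.6  0.7  0.4]
turn [0.   0.   0.12] shift now [ 0.1  -0.13  5.61] shift after turn [ 0.09 -0.13  5.61]
```

```bash
python3 -m inch '[[[0.07,-0.14,0.3,0,0,0.12,-1],[0,0,0.9,0,0,0,-1],[0,0,0.9,0,0,0,-1],[0,0,0.9,0,0,0,-1],[0,0,0.9,0,0,0,-1],[0,0,0.9,0,0,0,-1],[0,0,0.6,0,0,0,-1],[0,0,0.2,0,0,0,-1],[0,0,0,0,0,0,-1]]]'
python3 - <<'E'
from h import *
plan((.604,-.331,.053),2.5)
E
```

```text
time_s: 14.55
ee_pos: [0.6047, -0.3303, 0.0534]
orientation: [2.27, -2.172, 0.0]
contact_force: [0.3, -0.5, 0.0]
grip_width: 0.0852
finger_force: 0.0
t 14.55 pos [ 0.6047 -0.3303  0.0534] q [-0.22  0.54 -0.17  0.   -0.86  0.26] w 0.0852 f 0.0 F [ 0.3 -0.5  0. ]
turn [-0. -0.  0.] shift now [0.03 0.03 0.02] shift after turn [0.03 0.03 0.02]
```

```bash
python3 -m inch '[[[0,0,0,0,0,0,0.7],[0,0,0,0,0,0,0.7],[0,0,0,0,0,0,0.7],[0,0,0,0,0,0,0.7],[0,0,0,0,0,0,0.7],[0,0,0,0,0,0,0.7],[0,0,-0.3,0,0,0,0.7],[0,0,-0.8,0,0,0,0.7],[0,0,-1,0,0,0,0.7],[0,0,-1,0,0,0,0.7],[0,0,-1,0,0,0,0.7],[0,0,-1,0,0,0,0.7]]]' 40
python3 - <<'E'
from h import *
plan((.513,.0412,.18),-9.7)
E
```

```text
time_s: 16.05
ee_pos: [0.604, -0.3301, 0.1813]
orientation: [2.269, -2.173, -0.002]
contact_force: [-0.1, 0.2, -2.0]
grip_width: 0.0492
finger_force: 42.5
t 16.05 pos [ 0.604  -0.3301  0.1813] q [-0.22  0.42 -0.04 -0.   -1.1   0.26] w 0.0492 f 42.5 F [-0.1  0.2 -2. ]
turn [0.01 0.   1.22] shift now [-15.     2.99   0.06] shift after turn [-14.03   6.09   0.05]
```

```bash
python3 -m inch '[[[0,0,0,0,0,0.61,0.7],[0,0,0,0,0,0.61,0.7],[-0.5,0.22,0,0,0,0,0.7],[-0.93,0.4,0,0,0,0,0.7],[-0.93,0.4,0,0,0,0,0.7],[-0.93,0.4,0,0,0,0,0.7],[-0.93,0.4,0,0,0,0,0.7],[-0.93,0.4,0,0,0,0,0.7],[-0.93,0.4,0,0,0,0,0.7],[-0.93,0.4,0,0,0,0,0.7],[-0.93,0.4,0,0,0,0,0.7],[-0.93,0.4,0,0,0,0,0.7]]]'; python3 -m inch '[[[-0.93,0.4,0,0,0,0,0.7],[-0.93,0.4,0,0,0,0,0.7],[-0.93,0.4,0,0,0,0,0.7],[-0.93,0.4,0,0,0,0,0.7],[-0.93,0.4,0,0,0,0,0.7],[-0.4,0.2,0,0,0,0,0.7],[0,0,0,0,0,0,0.7],[0,0,0,0,0,0,0.7]]]'
python3 - <<'E'
from h import *
plan((.5133,.0422,.0881),-9.7)
E
```

```text
time_s: 17.55
ee_pos: [0.5469, -0.0944, 0.1808]
orientation: [2.029, -2.399, -0.001]
contact_force: [0.2, -0.4, -2.2]
grip_width: 0.0499
finger_force: 42.5
time_s: 18.55
ee_pos: [0.5147, 0.0377, 0.1808]
orientation: [2.026, -2.401, 0.0]
contact_force: [-0.2, -0.4, -2.3]
grip_width: 0.0492
finger_force: 42.5
t 18.55 pos [0.5147 0.0377 0.1808] q [ 0.45  0.15 -0.43  0.   -0.99 -0.62] w 0.0492 f 42.5 F [-0.2 -0.4 -2.3]
turn [ 0. -0.  0.] shift now [-0.17  0.09  3.71] shift after turn [-0.17  0.09  3.71]
```

```bash
python3 -m inch '[[[-0.17,0.09,0.5,0,0,0,0.7],[0,0,0.8,0,0,0,0.7],[0,0,0.8,0,0,0,0.7],[0,0,0.6,0,0,0,0.7],[0,0,0.4,0,0,0,0.7],[0,0,0.3,0,0,0,0.7],[0,0,0.2,0,0,0,0.7],[0,0,0,0,0,0,0.7],[0,0,0,0,0,0,0.7]]]'
python3 - <<'E'
from h import *
plan((.5133,.0422,.0875),-9.7)
E
```

```text
time_s: 19.68
ee_pos: [0.5136, 0.0427, 0.0912]
orientation: [-2.025, 2.401, -0.0]
contact_force: [-0.6, -0.2, -2.3]
grip_width: 0.0495
finger_force: 42.6
t 19.68 pos [0.5136 0.0427 0.0912] q [ 0.46  0.26 -0.54  0.   -0.77 -0.63] w 0.0495 f 42.6 F [-0.6 -0.2 -2.3]
turn [-0.  0.  0.] shift now [0.02 0.01 0.15] shift after turn [0.02 0.01 0.15]
```

```bash
python3 -m inch '[[[0,0,0.08,0,0,0,0.7],[0,0,0.05,0,0,0,0.7],[0,0,0,0,0,0,0.7],[0,0,0,0,0,0,0.7]]]'
python3 - <<'E'
from h import *
plan((.5133,.0422,.0875),-9.7)
E
```

```text
time_s: 20.18
ee_pos: [0.5135, 0.0427, 0.0882]
orientation: [-2.026, 2.401, -0.0]
contact_force: [-2.7, 0.9, 5.4]
grip_width: 0.0499
finger_force: 43.3
t 20.18 pos [0.5135 0.0427 0.0882] q [ 0.46  0.26 -0.54  0.   -0.76 -0.63] w 0.0499 f 43.3 F [-2.7  0.9  5.4]
turn [-0.  0.  0.] shift now [0.02 0.   0.03] shift after turn [0.02 0.   0.03]
```

The slab is in light contact. I'll release it, rise and check.

```bash
python3 -m inch '[[[0,0,-0.03,0,0,0,0.7],[0,0,0,0,0,0,0],[0,0,0,0,0,0,-0.3],[0,0,0,0,0,0,-0.5],[0,0,0,0,0,0,-0.6],[0,0,0,0,0,0,-0.6],[0,0,-0.3,0,0,0,-0.7],[0,0,-0.8,0,0,0,-0.8],[0,0,-1,0,0,0,-0.8],[0,0,-1,0,0,0,-0.8],[0,0,-1,0,0,0,-0.8],[0,0,-0.8,0,0,0,-0.8]]]'
python3 - <<'E'
from h import *
w=snap('wrist','w4.png')
print(bot.observe()['ee_pos'])
E
```

```text
time_s: 21.68
ee_pos: [0.5135, 0.0426, 0.2125]
orientation: [-2.025, 2.4, -0.001]
contact_force: [0.1, 0.2, 0.9]
grip_width: 0.0767
finger_force: 0.0
[0.5147092  0.04289088 0.21510891]
```

View pics/w4.png

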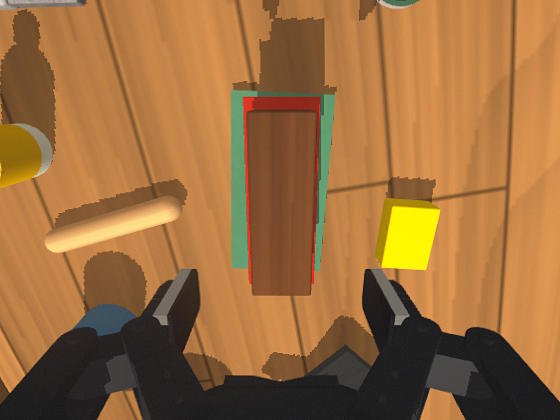

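The dark slab sits square on the sheet, with its top-face corners at (248,111), (315,111), (311,295), (252,296). I'll check that numerically and plan a viewing pose for the mallet.

Run:
```python
from h import *
w=snap('wrist')
q=onplane(w,[(248,111),(315,111),(311,295),(252,296)],.102)*1000; print(q.round(1)[:,:2].tolist(),cv2.minAreaRect(q[:,:2].astype(np.float32)))
plan((.491,.353,.222),123.3)
```

```text
[[525.7, -35.8], [479.0, -27.9], [502.5, 120.8], [552.5, 113.5]] ((514.9484252929688, 42.956939697265625), (151.66920471191406, 50.50989532470703), 80.3731918334961)
t 21.77 pos [0.5145 0.043  0.2137] q [ 0.46  0.12 -0.39  0.   -1.06 -0.63] w 0.077 f 0.0 F [-0.   0.4  0.2]
turn [-0.02  0.02  4.7 ] shift now [-12.07   3.01  -0.32] shift after turn [-6.02 10.88 -0.33]
```

```bash
python3 -m inch '[[[0,0,-0.06,0,0,0.94,-1],[0,0,-0.06,0,0,0.94,-1],[0,0,-0.06,0,0,0.94,-1],[0,0,-0.06,0,0,0.94,-1],[0,0,-0.06,0,0,0.94,-1]]]' ; python3 -m inch '[[[-0.55,1,0,0,0,0,-1],[-0.55,1,0,0,0,0,-1],[-0.55,1,0,0,0,0,-1],[-0.55,1,0,0,0,0,-1],[-0.55,1,0,0,0,0,-1],[-0.55,1,0,0,0,0,-1],[-0.55,1,0,0,0,0,-1],[-0.55,1,0,0,0,0,-1],[-0.55,1,0,0,0,0,-1],[-0.55,1,0,0,0,0,-1],[-0.5,0.88,0,0,0,0,-1]]]'; python3 -m inch '[[[0,0,0,0,-0.9,0,-1],[0,0,0,0,-0.9,0,-1],[0,0,0,0,-0.9,0,-1],[0,0,0,0,-0.9,0,-1],[0,0,0,0,-0.9,0,-1],[0,0,0,0,0,0,-1]]]'
python3 - <<'E'
from h import *
print(bot.observe()['q'].round(2)); w=snap('wrist','w5.png'); print(bot.observe()['ee_pos'],w['eye'],w['rot'].round(3))
d=np.array([.609,.400,.685]);h=np.array([.5125,.368,.082]); print(proj(w,[h+d*k for k in (.028,.08,.188)]))
E
```

```text
time_s: 22.4
ee_pos: [0.513, 0.0426, 0.218]
orientation: [0.892, -3.012, -0.0]
contact_force: [0.5, -0.0, -0.4]
grip_width: 0.0856
finger_force: 0.0
time_s: 23.78
ee_pos: [0.4891, 0.3537, 0.2181]
orientation: [0.9, -3.01, 0.0]
contact_force: [-0.1, -0.3, 0.4]
grip_width: 0.0853
finger_force: 0.0
time_s: 24.52
ee_pos: [0.5372, 0.3361, 0.2623]
orientation: [-0.693, 2.438, 0.165]
contact_force: [1.0, -1.4, -0.5]
grip_width: 0.0858
finger_force: 0.0
[ 0.82 -0.01 -0.88  1.04 -0.22 -2.81]
[0.53743486 0.33585121 0.26173999] [0.41735941 0.26616161 0.31898843] [[-0.515  0.491  0.703]
 [ 0.856  0.333  0.394]
 [-0.04   0.805 -0.592]]
[[341.82864452 105.09273421]
 [339.95990008 171.79054249]
 [335.94945199 296.68441445]]
```

View pics/w5.png

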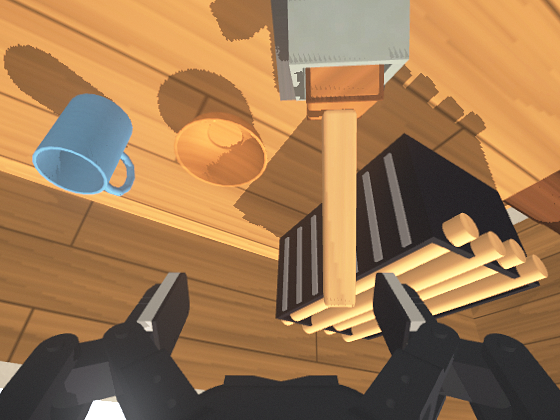

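The gripper stopped near a wrist singularity, with q5 close to 0, so I need less tilt. The view shows the handle from (340,111) at the head to (339,305) at its end, and the holder at the top. I'll take precise handle edges here and triangulate them with the side view.

Run:
```python
from h import *
w=snap('wrist'); t=snap('side'); s=snap('top')
hw=cv2.cvtColor(w['frame'],cv2.COLOR_RGB2HSV).astype(int)
print('w row170',hw[170,314:366:2].tolist()); print('w col339',hw[294:316:2,339].tolist())
g=cv2.cvtColor(w['frame'],cv2.COLOR_RGB2GRAY).astype(float); g=cv2.GaussianBlur(g,(5,1),0)
mids=[]
for r in range(140,300,10):
    dx=np.gradient(g[r]); l=318+np.argmax(np.abs(dx[318:332])); q=348+np.argmax(np.abs(dx[348:364])); mids.append((l,q,r))
print(mids)
# side profile perpendicular to the handle axis
gs=cv2.cvtColor(t['frame'],cv2.COLOR_RGB2HSV)
a=np.array((118.6,273.9));b=np.array((166.7,302.1));u=(b-a)/np.linalg.norm(b-a);n=np.array([-u[1],u[0]])
for k in (10,20,30,40):
    p=a+u*k; o=np.arange(-11,12); xy=(p+o[:,None]*n).astype(np.float32)
    print('side',k,cv2.remap(t['frame'][:,:,0],xy[:,0].copy(),xy[:,1].copy(),1).ravel().tolist())
a=np.array((104.2,165.2));b=np.array((138.6,203.2));u=(b-a)/np.linalg.norm(b-a);n=np.array([-u[1],u[0]])
for k in (8,16,24,32,40):
    p=a+u*k; o=np.arange(-9,10); xy=(p+o[:,None]*n).astype(np.float32)
    print('top',k,cv2.remap(s['frame'][:,:,0],xy[:,0].copy(),xy[:,1].copy(),1).ravel().tolist())
o=bot.observe(); M=R.from_rotvec(o['orientation']).as_matrix(); print(M.round(3))
```

```text
w row170 [[14, 146, 155], [14, 153, 150], [13, 148, 153], [14, 145, 151], [14, 139, 158], [14, 136, 186], [15, 131, 231], [17, 129, 241], [17, 130, 243], [17, 128, 244], [17, 128, 244], [18, 129, 243], [17, 129, 242], [17, 129, 242], [17, 129, 240], [17, 131, 243], [18, 127, 245], [17, 127, 245], [17, 126, 244], [17, 129, 244], [18, 129, 246], [16, 132, 246], [14, 141, 110], [14, 130, 104], [10, 92, 61], [10, 84, 64]]
w col339 [[16, 131, 236], [16, 133, 236], [16, 132, 236], [16, 132, 237], [16, 128, 237], [16, 129, 237], [18, 129, 244], [14, 137, 192], [14, 136, 203], [15, 136, 208], [15, 136, 223]]
[(np.int64(324), np.int64(356), 140), (np.int64(324), np.int64(356), 150), (np.int64(325), np.int64(356), 160), (np.int64(325), np.int64(356), 170), (np.int64(325), np.int64(356), 180), (np.int64(325), np.int64(356), 190), (np.int64(325), np.int64(356), 200), (np.int64(323), np.int64(356), 210), (np.int64(323), np.int64(356), 220), (np.int64(323), np.int64(356), 230), (np.int64(323), np.int64(356), 240), (np.int64(323), np.int64(356), 250), (np.int64(323), np.int64(356), 260), (np.int64(
[... 422 characters left out ...]
131, 130, 131, 130, 124, 115, 115, 116, 115]
side 40 [115, 104, 92, 84, 78, 92, 104, 106, 105, 107, 109, 115, 131, 131, 129, 131, 130, 130, 126, 124, 129, 130, 128]
top 8 [94, 96, 90, 81, 79, 85, 93, 116, 129, 131, 129, 130, 135, 139, 135, 94, 32, 15, 15]
top 16 [100, 95, 92, 89, 86, 87, 98, 118, 128, 132, 134, 136, 138, 138, 136, 111, 96, 95, 96]
top 24 [94, 93, 92, 92, 88, 89, 102, 123, 132, 135, 134, 135, 138, 142, 132, 89, 87, 88, 89]
top 32 [95, 93, 91, 88, 86, 90, 111, 131, 135, 134, 132, 135, 138, 139, 124, 92, 93, 94, 94]
top 40 [91, 92, 92, 90, 87, 93, 122, 134, 135, 135, 134, 135, 135, 132, 96, 77, 78, 78, 73]
[[-0.69  -0.515  0.509]
 [-0.44   0.857  0.269]
 [-0.574 -0.038 -0.818]]
```

Run:
```python
from h import *
w=snap('wrist'); t=snap('side'); s=snap('top')
L={'w':(w,[(340,140),(339.7,290)]),'s':(t,[(118.4,274.3),(166.5,302.5)]),'t':(s,[(108.2,172.3),(130.6,195.2)])}
for a,b in (('w','s'),('t','s')):
    P,d=line3(*L[a],*L[b]); d=d*np.sign(d[2])
    ex=along(P,d,w,(339.7,305.5)); ez=np.array([-d[0]*d[2],-d[1]*d[2],d[0]**2+d[1]**2]);ez/=np.linalg.norm(ez)
    e=along(P+.015*ez,d,w,(339.7,305.5))-.015*ez   # visible edge is on the top face
    print(a,b,'yaw',np.degrees(np.arctan2(d[1],d[0])),'elev',np.degrees(np.arcsin(d[2])),'end',e,'head',e-.188*d,'grip',e-.108*d,'end in top',proj(s,e),'side',proj(t,e))
```

```text
w s yaw 35.203116515909024 elev 45.130852658173715 end [0.6210692  0.44450743 0.21288912] head [0.5126937  0.36804809 0.07964979] grip [0.55881093 0.40058398 0.13634738] end in top [[103.57126014 167.37086606]] side [[119.195315   274.77258601]]
t s yaw 35.358715427831626 elev 45.27836621087191 end [0.62065899 0.44453001 0.21305265] head [0.51277165 0.3679754  0.07947229] grip [0.55868115 0.40055183 0.136315  ] end in top [[103.53922217 167.50904948]] side [[119.27577817 274.82038599]]
```

Both pairs of views agree: handle yaw 35.3°, elevation 45°, grip point (0.5588, 0.4006, 0.1364). I'll check the rack's clearance and plan a 20°-tilted approach.

```bash
cat >> h.py <<'E'
def tilt(psi,th):
    """tool y along the mallet's y at yaw psi, fingers leaning th deg outward from straight down"""
    p,a=np.radians(psi),np.radians(th); y=np.array([-np.sin(p),np.cos(p),0]); z=np.array([np.sin(a)*np.cos(p),np.sin(a)*np.sin(p),-np.cos(a)])
    return R.from_matrix(np.c_[np.cross(y,z),y,z])
G=np.array([.5588,.4006,.1364])
E
python3 - <<'E'
from h import *
s=snap('top')
print('rack base',onplane(s,[(107,193),(108,98)],0).round(3).tolist())
print(onplane(s,[(88,192),(88,192)],.1).round(3).tolist())
T=tilt(35.3,20); z=T.as_matrix()[:,2]
f=G+.057*T.as_matrix()[:,1]+.015*z; print('finger',f)
print('hover',G-.13*z); plan(G-.11*z,Rt=T)
E
```

```text
rack base [[0.569, 0.515, 0.0], [0.882, 0.519, 0.0]]
[[0.564, 0.537, 0.1], [0.564, 0.537, 0.1]]
finger [0.53004915 0.45008443 0.12230461]
hover [0.52251239 0.37490694 0.25856004]
t 24.93 pos [0.5365 0.3384 0.2615] q [ 0.83 -0.01 -0.88  1.04 -0.22 -2.81] w 0.0853 f 0.0 F [0.7 0.5 0.8]
turn [-0.39  1.5  -0.27] shift now [0.02 1.59 0.97] shift after turn [-0.32  1.52  1.04]
```

```bash
python3 -m inch '[[[0,0,-0.3,-0.13,0.5,-0.09,-1],[0,0,-0.3,-0.13,0.5,-0.09,-1],[0,0,0,-0.13,0.5,-0.09,-1],[0,0,0,0,0,0,-1]]]'
python3 - <<'E'
from h import *
T=tilt(35.3,20); z=T.as_matrix()[:,2]; plan(G-.09*z,Rt=T)
E
```

```text
time_s: 25.42
ee_pos: [0.5497, 0.3291, 0.2807]
orientation: [-0.783, 2.602, 0.128]
contact_force: [0.1, 0.8, 0.3]
grip_width: 0.0852
finger_force: 0.0
t 25.43 pos [0.5497 0.3291 0.2807] q [ 0.93  0.05 -0.5   0.29 -0.64 -2.12] w 0.0852 f 0.0 F [0.1 0.8 0.3]
turn [-0.25  0.46 -0.13] shift now [0.39 2.22 2.37] shift after turn [0.14 2.12 2.49]
```

```bash
python3 -m inch '[[[0,0,0,-0.25,0.46,-0.13,-1],[0.05,0.7,0,0,0,0,-1],[0.05,0.7,0,0,0,0,-1],[0.05,0.72,0,0,0,0,-1],[0,0,0,0,0,0,-1],[0,0,0,0,0,0,-1]]]'
python3 - <<'E'
from h import *
T=tilt(35.3,20); z=T.as_matrix()[:,2]; plan(G-.002*z,Rt=T)
E
```

```text
time_s: 26.18
ee_pos: [0.5156, 0.3671, 0.278]
orientation: [-0.849, 2.674, 0.145]
contact_force: [0.2, 0.4, -0.2]
grip_width: 0.0852
finger_force: 0.0
t 26.18 pos [0.5156 0.3671 0.278 ] q [ 1.    0.08 -0.41  0.19 -0.77 -2.07] w 0.0852 f 0.0 F [ 0.2  0.4 -0.2]
turn [-0.02 -0.01 -0.  ] shift now [-0.12  0.12  5.99] shift after turn [-0.12  0.09  5.99]
```

```bash
python3 -m inch '[[[-0.12,0.1,0.5,0,0,0,-1],[0,0,0.8,0,0,0,-1],[0,0,0.8,0,0,0,-1],[0,0,0.8,0,0,0,-1],[0,0,0.7,0,0,0,-1],[0,0,0.5,0,0,0,-1],[0,0,0,0,0,0,-1]]]'
python3 - <<'E'
from h import *
T=tilt(35.3,20); z=T.as_matrix()[:,2]; plan(G+.002*z,Rt=T)
E
```

```text
time_s: 27.05
ee_pos: [0.5452, 0.3908, 0.1814]
orientation: [-0.85, 2.676, 0.144]
contact_force: [-0.8, 0.5, 0.2]
grip_width: 0.0854
finger_force: 0.0
t 27.05 pos [0.5452 0.3908 0.1814] q [ 0.97  0.23 -0.48  0.23 -0.55 -2.11] w 0.0854 f 0.0 F [-0.8  0.5  0.2]
turn [-0.02 -0.02 -0.  ] shift now [-0.02  0.01  2.  ] shift after turn [-0.01  0.01  2.  ]
```

```bash
python3 -m inch '[[[0,0,0.7,0,0,0,-1],[0,0,0.7,0,0,0,-1],[0,0,0.5,0,0,0,-1],[0,0,0.1,0,0,0,-1],[0,0,0,0,0,0,1],[0,0,0,0,0,0,1],[0,0,0,0,0,0,1],[0,0,0,0,0,0,1],[0,0,0,0,0,0,1],[0,0,0,0,0,0,1],[0,0,0,0,0,0,1],[0,0,0,0,0,0,1]]]' 95
python3 - <<'E'
from h import *
T=tilt(35.3,20); z=T.as_matrix()[:,2]; plan(G+.002*z,Rt=T)
o=bot.observe();M=R.from_rotvec(o['orientation']); d=np.array([np.cos(np.radians(35.3))*.7071,np.sin(np.radians(35.3))*.7071,.7071]); print('draw dir in tool',M.inv().apply(d))
E
```

```text
time_s: 28.55
ee_pos: [0.5593, 0.4014, 0.1367]
orientation: [-0.849, 2.673, 0.147]
contact_force: [-0.8, -1.4, 6.9]
grip_width: 0.0244
finger_force: 92.9
t 28.55 pos [0.5593 0.4014 0.1367] q [ 0.96  0.3  -0.51  0.28 -0.44 -2.14] w 0.0244 f 92.9 F [-0.8 -1.4  6.9]
turn [-0.01 -0.   -0.  ] shift now [ 0.04 -0.01  0.08] shift after turn [ 0.04 -0.01  0.08]
draw dir in tool [-9.06265343e-01 -8.00328985e-04 -4.22685825e-01]
```

```bash
python3 -m inch '[[[-0.18,0,-0.085,0,0,0,1],[-0.36,0,-0.17,0,0,0,1],[-0.36,0,-0.17,0,0,0,1]]]'; python3 -m inch '[[[-0.36,0,-0.17,0,0,0,1],[-0.36,0,-0.17,0,0,0,1],[-0.36,0,-0.17,0,0,0,1],[-0.36,0,-0.17,0,0,0,1]]]';  python3 - <<'E'
from h import *
T=tilt(35.3,20); plan(G+.065*np.array([.577,.4086,.7071]),Rt=T)
E
```

```text
time_s: 28.92
ee_pos: [0.5735, 0.4111, 0.1535]
orientation: [-0.85, 2.675, 0.145]
contact_force: [-2.5, -1.0, -2.3]
grip_width: 0.0247
finger_force: 92.7
time_s: 29.42
ee_pos: [0.5969, 0.428, 0.1826]
orientation: [-0.849, 2.673, 0.146]
contact_force: [-1.3, -0.8, -3.4]
grip_width: 0.0246
finger_force: 92.7
t 29.43 pos [0.5969 0.428  0.1826] q [ 0.94  0.32 -0.33  0.2  -0.6  -2.04] w 0.0246 f 92.7 F [-1.3 -0.8 -3.4]
turn [-0.01 -0.   -0.  ] shift now [ 0.04 -0.02 -0.  ] shift after turn [ 0.04 -0.02 -0.  ]
```

The mallet is free: the force is just its weight. I'll raise it and carry it over near the stack.

```bash
python3 -m inch '[[[-0.3,0,-0.8,0,0,0,1],[-0.34,0,-0.94,0,0,0,1],[-0.34,0,-0.94,0,0,0,1],[-0.34,0,-0.94,0,0,0,1],[-0.34,0,-0.94,0,0,0,1],[0,0,0,0,0,0,1]]]';  python3 - <<'E'
from h import *
plan((.579,.088,.30),Rt=tilt(35.3,20))
E
```

```text
time_s: 30.18
ee_pos: [0.5971, 0.4288, 0.3063]
orientation: [-0.848, 2.67, 0.149]
contact_force: [0.1, 0.7, -2.7]
grip_width: 0.0245
finger_force: 93.2
t 30.18 pos [0.5971 0.4288 0.3063] q [ 0.94  0.24 -0.14  0.15 -0.87 -1.97] w 0.0245 f 93.2 F [ 0.1  0.7 -2.7]
turn [-0.01  0.02 -0.  ] shift now [  8.03 -10.72  -2.67] shift after turn [  8.04 -10.71  -2.66]
```

```bash
python3 -m inch '[[[0.4,-0.5,-0.13,0,0,0,1],[0.69,-0.93,-0.23,0,0,0,1],[0.69,-0.93,-0.23,0,0,0,1],[0.69,-0.93,-0.23,0,0,0,1],[0.69,-0.93,-0.23,0,0,0,1],[0.69,-0.93,-0.23,0,0,0,1],[0.69,-0.93,-0.23,0,0,0,1],[0.69,-0.93,-0.23,0,0,0,1],[0.69,-0.93,-0.23,0,0,0,1],[0.69,-0.93,-0.23,0,0,0,1],[0.69,-0.93,-0.23,0,0,0,1],[0.69,-0.93,-0.23,0,0,0,1]]]'; python3 -m inch '[[[0,0,0,0,0.5,0,1],[0,0,0,0,0.8,0,1],[0,0,0,0,0.8,0,1],[0,0,0,0,0.8,0,1],[0,0,0,0,0.8,0,1],[0,0,0,0,0.8,0,1],[0,0,0,0,0,0,1],[0,0,0,0,0,0,1]]]'
python3 - <<'E'
from h import *
plan((.579,.088,.25),Rt=tilt(35.3,-25))
E
```

```text
time_s: 31.68
ee_pos: [0.5777, 0.0849, 0.2975]
orientation: [-0.849, 2.675, 0.146]
contact_force: [0.2, 0.0, -3.2]
grip_width: 0.0245
finger_force: 93.1
time_s: 32.67
ee_pos: [0.5789, 0.0866, 0.2979]
orientation: [0.822, -2.593, 0.185]
contact_force: [-0.4, -0.7, -3.1]
grip_width: 0.0246
finger_force: 93.5
t 32.67 pos [0.5789 0.0866 0.2979] q [ 0.51  0.43  0.14  0.05 -1.71 -1.47] w 0.0246 f 93.5 F [-0.4 -0.7 -3.1]
turn [-0.01  0.   -0.01] shift now [-0.84  0.05  1.72] shift after turn [-0.84  0.04  1.72]
```

Run:
```python
from h import *
plan((.5786,.0882,.238),Rt=tilt(35.3,-25))
o=bot.observe(); M=R.from_rotvec(o['orientation']); z=M.as_matrix()[:,2]; g=o['ee_pos']-.002*z
d=-(R.from_rotvec(-65*np.pi/180*np.array([0,1,0]))).apply([0,0,1]) if 0 else None
p=np.radians(35.3); x=np.array([np.cos(p),np.sin(p),0]); yv=np.array([-np.sin(p),np.cos(p),0])
t=snap('side'); s=snap('top'); w=snap('wrist')
ex=[g+k*x for k in (-.132,-.108,-.08,-.05,.0,.04,.07,.1,.108)]
for n,c in(('side',t),('top',s),('wrist',w)):
    q=proj(c,ex); print(n,q.round(1).tolist())
for k in (.04,.06,.08,.1):
    a,b=proj(t,[g+k*x,g+(k+.01)*x]); u=(b-a)/np.linalg.norm(b-a); nn=np.array([-u[1],u[0]]); xy=(a+np.arange(-14,15)[:,None]*nn).astype(np.float32)
    print(k,u.round(2),[cv2.remap(cv2.cvtColor(t['frame'],cv2.COLOR_RGB2HSV)[:,:,i],xy[:,0].copy(),xy[:,1].copy(),1).ravel().tolist() for i in (0,2)])
```

```text
t 32.67 pos [0.5789 0.0866 0.2979] q [ 0.51  0.43  0.14  0.05 -1.71 -1.47] w 0.0246 f 93.5 F [-0.4 -0.7 -3.1]
turn [-0.01  0.   -0.01] shift now [-1.04  0.06  2.16] shift after turn [-1.04  0.06  2.16]
side [[273.4, 184.8], [264.5, 184.4], [254.1, 183.9], [243.1, 183.4], [224.7, 182.5], [210.1, 181.9], [199.3, 181.4], [188.5, 180.9], [185.6, 180.8]]
top [[256.7, 218.0], [251.1, 210.3], [244.7, 201.4], [237.8, 191.8], [226.4, 176.0], [217.3, 163.4], [210.6, 154.0], [203.9, 144.7], [202.1, 142.2]]
wrist [[281.1, 24.6], [281.1, 69.2], [281.2, 124.0], [281.3, 186.0], [281.5, 295.9], [281.7, 388.3], [281.8, 459.1], [281.9, 530.2], [281.9, 549.0]]
0.04 [-1.   -0.04] [[21, 22, 26, 28, 28, 22, 17, 15, 15, 15, 14, 15, 12, 10, 25, 105, 108, 73, 137, 76, 128, 76, 144, 38, 77, 97, 39, 33, 61], [182, 180, 174, 175, 173, 160, 138, 130, 128, 126, 118, 86, 46, 23, 18, 31, 33, 27, 18, 21, 24, 22, 32, 31, 24, 27, 19, 21, 19]]
0.06 [-1.   -0.04] [[15, 15, 15, 15, 14, 14, 14, 15, 15, 15, 15, 15, 15, 15, 15, 14, 14, 14, 13, 14, 14, 13, 14, 14, 14, 13, 15, 31, 80], [127, 126, 126, 126, 123, 122, 128, 131, 130, 129, 132, 137, 154, 174, 171, 144, 107, 77, 67, 82, 116, 135, 140, 142, 131, 99, 65, 43, 32]]
0.08 [-1.   -0.04] [[15, 14, 14, 14, 14, 14, 14, 14, 15, 15, 15, 15, 15, 15, 15, 15, 15, 15, 14, 14, 14, 15, 15, 15, 14, 14, 13, 15, 15], [117, 117, 116, 118, 122, 124, 126, 129, 129, 129, 132, 138, 159, 178, 180, 178, 171, 164, 155, 147, 143, 137, 135, 122, 96, 70, 63, 63, 62]]
0.1 [-1.   -0.04] [[13, 14, 15, 14, 14, 14, 15, 13, 15, 14, 15, 15, 14, 14, 14, 15, 15, 15, 15, 14, 15, 15, 15, 14, 15, 14, 15, 13, 15], [106, 100, 112, 114, 118, 118, 124, 132, 130, 129, 129, 136, 158, 178, 181, 174, 167, 165, 147, 102, 70, 65, 61, 61, 59, 59, 58, 62, 62]]
```

```bash
cat > m.py <<'E'
from h import *
o=bot.observe(); M=R.from_rotvec(o['orientation']).as_matrix(); z=M[:,2]; g=o['ee_pos']-.002*z
y=M[:,1]; x=-(R.from_rotvec(y*np.radians(65)).apply(z))  # placeholder sign, fixed below
c=[R.from_rotvec(y*np.radians(a)).apply(z) for a in (65,-65,115,-115)]
p=np.radians(35.3); x=max(c,key=lambda v:v@[np.cos(p),np.sin(p),0]); mz=np.cross(x,y); h=g-.08*x
pt=lambda a,b,e:h+a*x+b*y+e*mz
E
python3 - <<'E'
from m import *
print('x',x.round(3),'mz',mz.round(3),'head',h.round(4))
w=snap('wrist'); t=snap('side'); f=w['frame']
H=cv2.cvtColor(f,cv2.COLOR_RGB2HSV)
print('wrist exp top face (x-28,+28) z48',proj(w,[pt(-.028,0,.048),pt(.028,0,.048),pt(.028,0,.015)]).round(1).tolist())
print('corners',proj(w,[pt(-.028,.025,.048),pt(-.028,-.025,.048),pt(.028,.025,.048),pt(.028,-.025,.048)]).round(1).tolist())
print([(r,*H[r,281].tolist()) for r in range(0,260,6)])
print('side corners',proj(t,[pt(a,.025,e) for a in(-.028,.028) for e in(.048,-.048)]).round(1).tolist())
print('side handle offsets', proj(t,[pt(.165,.013,.015),pt(.165,.013,-.015),pt(.165,-.013,.015),pt(.188,.013,.015),pt(.188,.013,-.015)]).round(1).tolist(),proj(t,[pt(.16,0,0)]))
T=cv2.cvtColor(t['frame'],cv2.COLOR_RGB2HSV)
for c in (260,268): print(c,[(r,*T[r,c].tolist()) for r in range(150,216,3)])
E
```

```text
x [0.817 0.576 0.002] mz [-0.004  0.001  1.   ] head [0.5141 0.041  0.3013]
wrist exp top face (x-28,+28) z48 [[282.1, -9.2], [282.2, 149.9], [281.8, 173.6]]
corners [[355.5, -8.7], [208.8, -8.8], [361.4, 150.1], [202.9, 150.0]]
[(0, 15, 156, 232), (6, 15, 156, 237), (12, 14, 159, 207), (18, 11, 167, 153), (24, 13, 172, 226), (30, 14, 173, 224), (36, 15, 170, 240), (42, 14, 170, 241), (48, 14, 170, 241), (54, 14, 169, 241), (60, 12, 169, 163), (66, 12, 171, 164), (72, 12, 169, 172), (78, 13, 171, 170), (84, 13, 168, 162), (90, 13, 172, 153), (96, 13, 166, 149), (102, 13, 168, 144), (108, 13, 169, 143), (114, 13, 170, 147), (120, 13, 169, 148), (126, 12, 166, 149), (132, 13, 172, 151), (138, 12, 167, 151), (144, 13, 171, 145), (150, 13, 168, 137), (156, 12, 169, 137), (162, 12, 151, 98), (168, 13, 159, 77), (174, 14, 164, 107), (180, 13, 157, 109), (186, 13, 172, 104), (192, 15, 140, 178), (198, 15, 141, 183), (204, 15, 139, 184), (210, 15, 137, 186), (216, 15, 139, 185), (222, 15, 135, 187), (228, 15, 139, 185), (234, 15, 140, 186), (240, 15, 138, 186), (246, 15, 140, 184), (252, 14,
[... 451 characters left out ...]
(180, 13, 163, 78), (183, 13, 165, 85), (186, 12, 166, 83), (189, 12, 166, 86), (192, 12, 174, 82), (195, 13, 161, 87), (198, 13, 172, 86), (201, 12, 151, 88), (204, 13, 165, 68), (207, 14, 144, 119), (210, 15, 149, 118), (213, 13, 149, 120)]
268 [(150, 15, 129, 89), (153, 14, 125, 88), (156, 11, 139, 68), (159, 16, 154, 63), (162, 14, 145, 97), (165, 15, 152, 121), (168, 13, 147, 120), (171, 14, 153, 125), (174, 15, 149, 125), (177, 14, 150, 121), (180, 15, 145, 123), (183, 15, 149, 115), (186, 14, 149, 116), (189, 14, 149, 115), (192, 13, 83, 114), (195, 15, 32, 63), (198, 13, 157, 81), (201, 14, 147, 118), (204, 14, 149, 120), (207, 14, 143, 123), (210, 14, 142, 129), (213, 14, 144, 129)]
```

Run:
```python
from m import *
w=snap('wrist'); t=snap('side')
G1=cv2.GaussianBlur(cv2.cvtColor(w['frame'],cv2.COLOR_RGB2GRAY),(5,5),0).astype(int); 
print('rows 0-30',G1[0:32:2,281].tolist(),'150-200',G1[150:200:2,281].tolist())
for r in (40,130,175): print(r,'L',G1[r,190:226:2].tolist(),'R',G1[r,336:380:2].tolist())
V=cv2.cvtColor(t['frame'],cv2.COLOR_RGB2GRAY).astype(int)
for c in range(244,266,4): print(c,'top',V[163:182,c].tolist(),'bot',V[198:212,c].tolist())
print('vert',[(r,V[r,256:272].tolist()) for r in (182,190,198)])
```

```text
rows 0-30 [175, 176, 177, 176, 155, 126, 138, 117, 104, 104, 112, 145, 158, 157, 156, 158] 150-200 [98, 98, 98, 96, 79, 68, 69, 69, 66, 59, 72, 78, 78, 78, 78, 78, 78, 78, 91, 125, 134, 139, 143, 144, 144]
40 L [101, 102, 104, 106, 108, 109, 110, 104, 93, 93, 92, 102, 146, 164, 165, 165, 166, 166] R [117, 98, 78, 78, 78, 100, 162, 172, 173, 174, 175, 174, 173, 172, 172, 171, 172, 172, 174, 176, 179, 183]
130 L [98, 98, 98, 98, 98, 103, 95, 68, 63, 63, 64, 89, 110, 110, 109, 108, 107, 107] R [106, 106, 106, 97, 82, 82, 83, 90, 132, 140, 120, 120, 122, 123, 122, 128, 149, 170, 169, 156, 180, 199]
175 L [116, 115, 113, 111, 111, 140, 165, 167, 168, 168, 163, 131, 111, 110, 91, 83, 83, 84] R [91, 128, 161, 164, 163, 163, 162, 159, 156, 158, 162, 165, 166, 159, 150, 151, 152, 165, 202, 223, 225, 225]
244 top [112, 99, 76, 49, 50, 55, 51, 54, 47, 51, 51, 53, 54, 53, 49, 34, 46, 50, 50] bot [53, 54, 51, 56, 48, 50, 76, 87, 91, 93, 91, 93, 91, 91]
248 top [113, 113, 96, 63, 58, 55, 54, 52, 53, 56, 55, 57, 53, 53, 39, 37, 40, 50, 54] bot [52, 58, 55, 56, 51, 48, 75, 87, 90, 91, 90, 90, 92, 93]
252 top [81, 82, 70, 55, 58, 56, 63, 59, 59, 57, 54, 56, 50, 53, 42, 39, 45, 51, 58] bot [55, 56, 53, 53, 54, 48, 64, 87, 94, 94, 92, 91, 84, 80]
256 top [69, 55, 52, 59, 76, 92, 104, 101, 87, 74, 85, 100, 84, 61, 50, 44, 42, 51, 54] bot [52, 55, 53, 51, 53, 47, 65, 83, 89, 84, 74, 74, 87, 87]
260 top [48, 67, 76, 74, 86, 97, 97, 97, 97, 99, 103, 103, 85, 65, 53, 46, 42, 51, 61] bot [60, 64, 61, 61, 60, 51, 52, 66, 81, 89, 89, 88, 87, 90]
264 top [68, 76, 73, 74, 73, 78, 88, 84, 82, 85, 85, 85, 86, 85, 85, 84, 83, 80, 81] bot [57, 59, 71, 76, 71, 81, 85, 83, 85, 90, 93, 90, 93, 96]
vert [(182, [56, 57, 58, 62, 57, 58, 56, 52, 75, 91, 92, 90, 89, 87, 84, 87]), (190, [54, 56, 56, 60, 63, 60, 58, 53, 86, 93, 85, 87, 88, 91, 96, 97]), (198, [52, 54, 56, 60, 60, 63, 58, 47, 57, 62, 58, 67, 63, 77, 82, 87])]
```

The measurements agree that the mallet is level within about 1.5°. It hangs about 6 mm lower in the grip than planned, so I'll allow for that. Now to the final pose.

Run:
```python
from h import *
plan((.576,.0885,.244),Rt=tilt(35.3,-25))
```

```text
t 33.02 pos [0.5788 0.0871 0.2993] q [ 0.51  0.43  0.14  0.05 -1.71 -1.47] w 0.0244 f 93.5 F [ 0.3  0.8 -2.2]
turn [-0.01  0.01 -0.01] shift now [-0.88  0.12  2.03] shift after turn [-0.88  0.11  2.03]
```

```bash
python3 -m inch '[[[-0.1,0.02,0.23,0,0,0,1],[-0.2,0.03,0.5,0,0,0,1],[-0.2,0.03,0.5,0,0,0,1],[-0.2,0.03,0.4,0,0,0,1],[-0.12,0.01,0.25,0,0,0,1],[-0.06,0,0.15,0,0,0,1],[0,0,0,0,0,0,1],[0,0,0,0,0,0,1],[0,0,0,0,0,0,1]]]'
python3 - <<'E'
from m import *
plan((.576,.0885,.244),Rt=tilt(35.3,-25)); print('x',x.round(3),'head',h.round(4),bot.observe()['joint_vel'].round(3))
t=snap('side'); w=snap('wrist'); q=proj(t,[pt(a,.025,e) for a in(-.028,.028) for e in(.048,-.048)]); print('exp',q.round(1).tolist())
V=cv2.cvtColor(t['frame'],cv2.COLOR_RGB2GRAY).astype(int); c0=int(q[2][0])
for c in range(c0+3,c0+20,5): print(c,'top',V[int(q[2][1])-8:int(q[2][1])+8,c].tolist(),'bot',V[int(q[3][1])-6:int(q[3][1])+8,c].tolist())
# stack undisturbed? slab outline in the side view
c=proj(t,[[.514,.042,.102]]); print('stack centre px',c.round(1))
F=cv2.absdiff(t['frame'],cv2.cvtColor(cv2.imread('pics/side0.png'),cv2.COLOR_BGR2RGB)).max(2)
for n,b in {'offcut':(255,275,290,302),'mug':(140,220,182,256),'glue':(202,168,225,212),'bowl':(138,262,166,276),'tin':(315,222,337,250),'handle':(188,214,234,242)}.items(): print(n,np.percentile(F[b[1]:b[3],b[0]:b[2]],90))
E
```

```text
time_s: 34.15
ee_pos: [0.5763, 0.0888, 0.2435]
orientation: [0.822, -2.593, 0.186]
contact_force: [-0.2, -0.1, -2.5]
grip_width: 0.0245
finger_force: 93.5
t 34.15 pos [0.5763 0.0888 0.2435] q [ 0.52  0.46  0.06  0.04 -1.61 -1.48] w 0.0245 f 93.5 F [-0.2 -0.1 -2.5]
turn [-0.01 -0.   -0.01] shift now [ 0.02 -0.   -0.01] shift after turn [ 0.02 -0.   -0.01]
x [ 0.817  0.577 -0.   ] head [0.5116 0.0431 0.2453] [-0.    -0.    -0.001 -0.    -0.     0.001]
exp [[263.9, 193.3], [264.4, 218.5], [243.0, 192.3], [244.4, 217.4]]
246 top [51, 57, 56, 56, 53, 52, 50, 51, 57, 48, 40, 43, 53, 53, 54, 54] bot [58, 55, 54, 53, 55, 58, 50, 46, 66, 83, 86, 88, 88, 90]
251 top [56, 60, 57, 53, 56, 53, 53, 54, 58, 48, 45, 40, 52, 56, 50, 53] bot [50, 54, 54, 53, 54, 52, 55, 46, 60, 84, 90, 93, 97, 95]
256 top [82, 95, 83, 68, 67, 64, 64, 61, 58, 54, 39, 40, 46, 55, 54, 50] bot [51, 53, 53, 49, 55, 54, 54, 47, 68, 92, 96, 96, 95, 94]
261 top [103, 99, 102, 98, 94, 98, 99, 82, 67, 59, 45, 35, 53, 63, 60, 57] bot [63, 59, 61, 65, 64, 59, 63, 54, 57, 84, 94, 94, 66, 36]
stack centre px [[255.7 233.9]]
offcut 5.0
mug 6.0
glue 149.0
bowl 6.0
tin 122.5
handle 5.0
```

Run:
```python
from h import *
s=snap('top'); t=snap('side'); a=cv2.cvtColor(cv2.imread('pics/top0.png'),cv2.COLOR_BGR2RGB)
F=cv2.absdiff(s['frame'],a).max(2)
for n,b in {'tin':(300,242,323,265),'glue':(268,110,290,135),'brush':(315,98,338,164),'mug':(182,114,218,146),'bowl':(142,136,177,172),'offcut':(216,239,243,259),'pink':(420,224,474,252)}.items(): print(n,np.percentile(F[b[1]:b[3],b[0]:b[2]],90))
for p in ((.514,.042,.102),): print(t['frame'][int(proj(t,[p])[0][1])+2,int(proj(t,[p])[0][0])])
H=cv2.cvtColor(t['frame'],cv2.COLOR_RGB2HSV); m=cv2.inRange(H,(172,150,50),(180,255,255))|cv2.inRange(H,(0,190,50),(5,255,255)); b=np.zeros_like(m); b[215:285,225:300]=m[215:285,225:300]; print('red in stack',cv2.boundingRect(b),'exp',proj(t,[[.513-.031*.985*q+.085*.17*r,.0415+.031*.17*q+.085*.985*r,.066] for q in(1,-1) for r in (1,-1)]).round(0).tolist())
```

```text
tin 73.0
glue 17.0
brush 16.0
mug 109.0
bowl 51.100000000000136
offcut 16.0
pink 14.0
[79 47 33]
red in stack (229, 232, 55, 31) exp [[241.0, 262.0], [284.0, 234.0], [228.0, 250.0], [271.0, 223.0]]
```

Run:
```python
from h import *
s=snap('top')['frame']; a=cv2.cvtColor(cv2.imread('pics/top0.png'),cv2.COLOR_BGR2RGB)
for f in (a,s):
    h=cv2.cvtColor(f,cv2.COLOR_RGB2HSV); m=cv2.inRange(h,(0,0,90),(180,70,255))[236:272,294:330]; M=cv2.moments(m,True); print(M['m00'],M['m10']/max(M['m00'],1)+294,M['m01']/max(M['m00'],1)+236,f[253,311],f[253,300:324:3].tolist())
```

```text
319.0 310.55799373040753 252.29467084639498 [229 218 199] [[155, 124, 84], [231, 220, 200], [230, 220, 201], [229, 219, 199], [229, 218, 199], [228, 218, 198], [228, 217, 196], [100, 77, 56]]
317.0 310.5520504731861 252.25552050473186 [158 147 135] [[100, 80, 55], [158, 147, 135], [158, 147, 135], [157, 146, 134], [157, 147, 135], [156, 146, 134], [157, 147, 134], [109, 84, 60]]
```

The tin hasn't moved; the arm only shades it. Everything else is in place, so I'm handing the job in.

```bash
python3 -c "
from rig import bot
print(bot.sign_off())"
```

```text
the job is handed in; nothing more can be done
None
```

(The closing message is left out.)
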